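# Load the tester's stack magazine

## Robot

A 6-joint arm with a two-finger parallel gripper is mounted at the origin on the work surface. World frame = base frame: x ahead of the robot, y to its left, z up, the work surface at z = 0. Lengths are in mm, angles in rad, forces in N, time in s.
With the tool pointing down it reaches from about 400 to 925 mm from the base axis. Payload 12.5 kg.
Tool frame: the origin (TCP) lies where the fingers leave the gripper's body, on its centre line; the fingertips stand 78 mm ahead of it and the grasp point (between the pads) lies 59 mm ahead of it (env.nose_length is the distance from the TCP to the fingertips, in mm); z points along the fingers, y is the line along which they close (so a half turn about z gives the same grasp; the last joint's range is limited). The gripper opens to 95 mm and grips with 3 to 60 N. Pads are 20 mm wide; open, the fingers measure 119 mm over their backs; the gripper's body (75 mm by 180 mm) begins 59 mm behind the grasp point.
Start: joints at [1.177, 0.491, 1.559, -0, 1.092, -0.106], TCP at [177.382, 599.311, 292.261] pointing down, gripper open.
Joint ranges: [-3.1, 3.1], [-0.84, 2.19], [0.05, 2.79], [-1.13, 4.28], [0.06, 2.93], [-2.69, 2.69]. Speed limits (rad/s): [2.22, 2.22, 2.79, 3.14, 3.14, 3.14].

## Interface

Orientations are given as [roll, pitch, yaw] about the fixed x, y, z axes, in that order (R = Rz(yaw) Ry(pitch) Rx(roll)).
In Python, from cell import env gives the robot as it stands. The module is installed in compiled form; this text tells all that it offers.
- The arm moves only by the tool send_rows, never from a script. Its argument "series" is text: rows parted by semicolons, each of 6 numbers parted by spaces: the shift along the tool's x, y, z as a fraction of full scale, then the turn, a rotation vector about the tool's x, y, z as a fraction of full scale. A call has 1 to 5 rows; each row shifts and turns the commanded pose from where the row before left it, along the tool's axes as they then stand; what a row does not reach is not made up. Full scale, the value 1, is 60 mm for a shift and 10 degrees for a turn. A row lasts 1/8 s, in which the tool goes at most 62.5 mm and 10.7 degrees, less where a joint would pass 70% of its speed; a pose out of reach is approached as far as the arm can. A call with a number of a shift or a turn outside -1 to 1 is refused whole. A call with a gripper value outside its range is refused whole. "fingers" is the opening, from 0 (shut) to 1 (fully open), set as the call begins (left out, the last holds). The fingers move at their own pace and stop on an object; the grip force is fixed at half the most. Time passes only in rows, so rows that do not move let the fingers close. It gives the time, the measured TCP pose, the force, the opening and the grip force at its end, in the units of the state.
- env.state(): the state, without advancing time (a new reading comes with each control period).
- env.read_camera(name): name is "scene" or "side" or "wrist"; returns a dict with "color" (420x560x3 uint8, red, green, blue), "z_map" (420x560 float32, mm along the optical axis (not along the pixel's ray), 0 where there is no reading), "fovy" (degrees; the focal length in pixels is half the picture's height over the tangent of half this angle, whatever the lens; pixels are square), "cx", "cy" (the principal point, pixels), "R" (3x3) and "t" (3): a world point X has camera coordinates R X + t. Camera axes: x right, y down, z forward; pixel columns grow to the right and rows downward; lengths in mm; the calibration is good to about 2 mm. A picture is of the moment at which its call begins.
- env.job_done(): hands the job in; it is judged then, once.
The state is a dict: "t": time; "joints": joint angles; "qvel": joint speeds; "tau": joint torques, N m; "eef_pos": TCP position; "tcp_rot": TCP orientation; "ft_force": force on the tool from outside, world axes, zero at the start; "moment": the same for the moment, N m; "opening": opening from 0.0 (shut) to 1.0 (fully open); "grip_force": force on a finger pad.
Only numpy, scipy, OpenCV 4.12 (cv2) and the standard library are available. Lean on these libraries where they do the work, as an engineer would, in place of code of your own. Each camera call takes 0.05 s, during which the arm holds its last target. There are 200 camera calls.

## Task

Load the gravity-feed magazine so that the carriers are fed out from the bottom in this order: the carrier with one long full-size lid, then the one with two separate lids, then the one with a round lid; lay the steel follower weight flat on top of them, handle up. The carrier that has no lid (open frame) is a reject: lay it flat, right way up, in the empty black tray, at any moment. Do not knock over or push away the beaker, the jar or the loupe.

Things in the scene. Friction and masses are not known exactly. Their poses are not given: they have to be found in the camera images.
- full_mid (a point): white ceramic carrier, 60 mm long (its x) by 36 mm wide (its y), base 8 mm thick, total height 14 mm; on top one long flat gold-coloured lid, 52 x 30 mm, 6 mm high. The point is its centre, 7 mm above its underside; z up. Loose, about 60 g, grasped across the 36 mm width. Either way round is the same.
- twin_mid (a point): white ceramic carrier, 60 mm long (its x) by 36 mm wide (its y), base 8 mm thick, total height 14 mm; on top two separate gold-coloured lids, each 15 x 30 mm, 6 mm high, one at each end of the length, with a 22 mm white gap between. The point is its centre, 7 mm above its underside; z up. Loose, about 60 g, grasped across the 36 mm width. Either way round is the same.
- round_mid (a point): white ceramic carrier, 60 mm long (its x) by 36 mm wide (its y), base 8 mm thick, total height 14 mm; on top one round gold-coloured lid, 30 mm in diameter, 6 mm high, in the middle. The point is its centre, 7 mm above its underside; z up. Loose, about 60 g, grasped across the 36 mm width. Either way round is the same.
- open_mid (a point): white ceramic carrier, 60 mm long (its x) by 36 mm wide (its y), base 8 mm thick, total height 14 mm; no lid: an open gold-coloured frame, 52 x 30 mm outside, 6 mm high, with a dark hollow and a small chip inside. The point is its centre, 7 mm above its underside; z up. Loose, about 60 g, grasped across the 36 mm width. Either way round is the same.
- weight_grip (a point): dark steel follower weight, loose, about 250 g: plate 60 mm (its x) by 36 mm (its y), 10 mm thick, with an upright handle bar in the middle, 40 mm along x, 14 mm thick along y, rising from 10 mm to 46 mm above the underside. The point is in the handle, 34 mm above the underside; z up. Grasp the bar across its 14 mm; either way round is the same.
- magazine: fixed aluminium; origin: centre of underside. Base 120 (x) x 72 (y) x 12 mm high, its top is the stack floor. Well 74 (x) x 50 (y) mm: a carrier lies length along x with 7 mm play each side. End walls at both x ends; the y sides have only corner lips, their middle 42 mm is open down to the floor for the fingers. Guides upright to 58 mm, flared to 68 mm. Stack levels 12, 26, 40, 54 mm over bench.
- tray: fixed empty shallow black reject tray without compartments, 118 (x) x 108 (y) x 14 mm high outside, walls and floor 4 mm thick. Origin: centre of the underside, on the bench; z up.
- beaker: bystander: small open steel beaker, 48 mm in diameter, 50 mm high, loose. Origin: centre of its underside.
- jar: bystander: small closed amber glass jar with white cap, 44 mm in diameter, 50 mm high, loose. Origin: centre of its underside.
- loupe: bystander: black waisted eye loupe standing on the bench, 36 mm in diameter, 28 mm high, loose. Origin: centre of its underside.

How it is judged:
By the outcome, as a careful person would: the job done as asked, in the order asked, and still so for the second after the job is handed in, with the robot touching nothing.
It also fails if it takes over 122 s, if anything falls off the work surface, if the arm or the gripper's body presses on something with over 40 N, if the wrist force passes 120 N, or if a joint passes its speed limit or range.

## Working session

There is one attempt and no reset: what is moved stays moved. The work goes in short steps, Python scripts to look and compute and a tool call to move; the robot and the scene stay as the last step left them, time stands still between calls to the robot, and variables do not carry over. Pictures are saved under pics/ and viewed, at most 14 in all, crops included, and the job is handed in when it is done.

Besides the shell and the picture viewer there is one more tool, called in YAML: its name, and indented under it one key for each argument. send_rows: Moves the arm, as the interface text tells. Shift numbers are shares of 60 mm and turn numbers shares of 10 degrees, none past 1 either way. Its arguments: {"type":"object","properties":{"series":{"type":"string"},"fingers":{"type":"number"}},"required":["series"]}

```bash
mkdir -p pics; ls; cat > h.py <<'E'
from cell import env
import numpy as np, cv2
from scipy.spatial.transform import Rotation as Ro
def cam(n):
    c=env.read_camera(n); h,w=c['z_map'].shape
    f=h/2/np.tan(np.radians(c['fovy'])/2)
    v,u=np.mgrid[:h,:w]; z=c['z_map']
    P=np.stack([(u-c['cx'])/f*z,(v-c['cy'])/f*z,z],-1)
    W=(P-c['t'])@np.array(c['R'])   # R^T (P-t)
    W[z==0]=np.nan
    return c['color'],W
def save(n,img): cv2.imwrite('pics/'+n,img[...,::-1])
E
python3 - <<'E'
from h import *
s=env.state();print(s)
a,W=cam('scene');np.savez('scene.npz',a=a,W=W)
b,V=cam('side');np.savez('side.npz',a=b,W=V)
save('scene.png',a);save('side.png',b)
E
```

```text
pics
{'t': 0.0, 'joints': array([ 1.17737333e+00,  4.91550219e-01,  1.55944634e+00,  2.50252085e-05,
        1.09170812e+00, -1.05611291e-01]), 'qvel': array([ 0.00099605,  0.00115076, -0.00186999, -0.00023526,  0.00038029,
       -0.00128595]), 'tau': array([-1.73851845e-05, -6.12646294e+01, -2.58178926e+01,  6.92191673e-02,
        4.83139779e-02, -1.36312378e-04]), 'eef_pos': array([177.32881903, 599.15046676, 291.66857785]), 'tcp_rot': array([-3.14048917e+00, -1.39295151e-04,  2.85376933e+00]), 'ft_force': array([-0.20194429, -0.53926052, -0.62935431]), 'moment': array([-0.002689  , -0.02725414,  0.02363865]), 'grip_force': 0.0, 'opening': 1.0020099830725047}
```

View pics/scene.png

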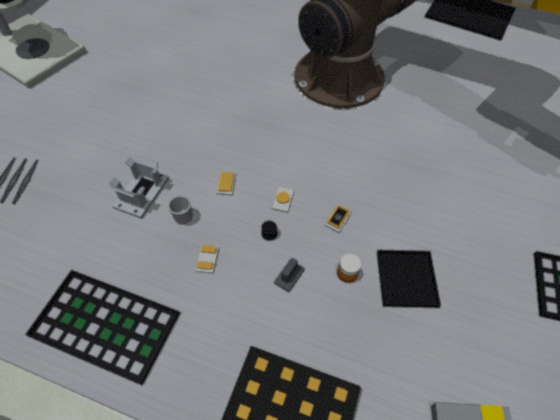

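View pics/side.png

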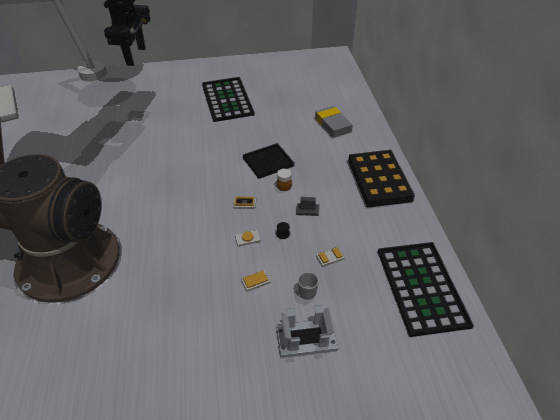

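The scene view shows full at (227,183), round (283,199), open (339,217) and twin (207,258). The weight is at (289,274), the tray (408,278), the magazine (141,190), the beaker (180,210), the loupe (269,230) and the jar (348,267).

```bash
cat > seg.py <<'E'
from h import *
def seg(W,zmin=5,minpx=40):
    m=(np.nan_to_num(W[...,2],nan=-1)>zmin)&(np.nan_to_num(W[...,2])<90)&(W[...,0]>330)&(W[...,0]<1000)&(abs(W[...,1])<520)
    n,l,st,_=cv2.connectedComponentsWithStats(m.astype(np.uint8))
    for i in range(1,n):
        if st[i,4]<minpx: continue
        p=W[l==i]; r=cv2.minAreaRect(p[:,:2].astype(np.float32))
        (cx,cy),(w,h),a=r
        if w<h: w,h,a=h,w,a+90
        v,u=np.argwhere(l==i).mean(0)
        print(f'px({u:.0f},{v:.0f}) n{st[i,4]} c({cx:.1f},{cy:.1f}) size {w:.0f}x{h:.0f} longdir {((a+90)%180)-90:.1f} zmax {np.percentile(p[:,2],98):.0f}')
E
python3 - <<'E'
from seg import *
for n in('scene','side'):
    print(n);seg(np.load(n+'.npz')['W'])
E
```

```text
scene
px(139,186) n2045 c(544.3,-299.7) size 122x76 longdir -1.5 zmax 69
px(226,183) n352 c(454.4,-133.4) size 62x37 longdir 16.7 zmax 16
px(282,199) n358 c(448.9,2.3) size 61x37 longdir 6.1 zmax 16
px(180,209) n518 c(568.1,-183.2) size 47x46 longdir -12.2 zmax 51
px(338,218) n410 c(453.9,131.4) size 61x38 longdir -9.5 zmax 16
px(269,230) n271 c(541.4,6.8) size 35x34 longdir 21.2 zmax 31
px(206,258) n472 c(642.7,-89.5) size 61x37 longdir 13.6 zmax 16
px(408,278) n857 c(539.3,299.3) size 120x110 longdir 19.5 zmax 16
px(348,268) n538 c(572.9,185.2) size 41x41 longdir 20.9 zmax 52
px(289,275) n544 c(618.4,79.4) size 61x36 longdir -11.9 zmax 47
px(115,330) n3475 c(832.1,-208.4) size 244x141 longdir 90.0 zmax 14
px(75,284) n94 c(787.1,-303.3) size 25x23 longdir 35.4 zmax 10
px(93,290) n199 c(784.6,-263.1) size 55x28 longdir -89.0 zmax 10
px(71,301) n205 c(817.6,-288.0) size 56x23 longdir 85.2 zmax 10
px(89,308) n97 c(814.7,-250.6) size 25x23 longdir -85.2 zmax 9
px(54,313) n96 c(849.0,-307.6) size 23x22 longdir -3.3 zmax 10
px(66,317) n133 c(847.3,-280.3) size 31x30 longdir -1.2 zmax 9
px
[... 1687 characters left out ...]
431,289) n46 c(845.8,-224.8) size 26x20 longdir -9.8 zmax 9
px(435,299) n50 c(845.9,-253.3) size 26x20 longdir 68.3 zmax 10
px(306,333) n2183 c(541.3,-303.4) size 120x79 longdir -0.6 zmax 69
px(454,308) n55 c(877.1,-280.2) size 22x20 longdir 86.7 zmax 10
px(439,311) n55 c(842.5,-281.5) size 26x23 longdir -9.1 zmax 9
px(426,312) n46 c(813.5,-281.8) size 25x15 longdir -43.0 zmax 9
px(412,314) n52 c(781.9,-283.7) size 23x18 longdir -85.6 zmax 10
px(445,321) n63 c(845.6,-306.4) size 25x23 longdir 83.2 zmax 9
px(459,319) n56 c(877.0,-308.9) size 27x19 longdir -77.8 zmax 10
px(431,323) n54 c(814.8,-307.8) size 24x20 longdir -2.0 zmax 9
px(416,325) n51 c(780.5,-310.0) size 21x19 longdir -1.1 zmax 9
```

```bash
cat > go.py <<'E'
import sys
from h import *
def plan(x,y,z,psi,n,q=True):
    """rows from measured pose to TCP (x,y,z), tool x at psi deg (mod 180)"""
    s=env.state();p=np.array(s['eef_pos']);R0=Ro.from_euler('xyz',s['tcp_rot']);yaw=np.degrees(s['tcp_rot'][2])
    d=(psi-yaw+90)%180-90
    R1=Ro.from_euler('xyz',[180,0,yaw+d],degrees=True)
    rv=(R0.inv()*R1).as_rotvec(degrees=True)/n; st=(np.array([x,y,z])-p)/n; R=R0; out=[]
    for k in range(n):
        sh=R.inv().apply(st)/60
        out.append(' '.join(f'{v:.2f}' for v in [*sh,*(rv/10)])); R=R*Ro.from_rotvec(rv,degrees=True)
    print(f't{s["t"]:.1f} from',p.round(1),f'yaw {yaw:.1f} dturn {d:.1f} op {s["opening"]:.2f}')
    for i in range(0,n,5): print('; '.join(out[i:i+5]))
if __name__=='__main__':
    a=[float(v) for v in sys.argv[1:6]]; plan(*a[:4],int(a[4]))
E
python3 go.py 452 128 230 -9 12
```

```text
t0.1 from [177.3 599.2 291.7] yaw 163.5 dturn 7.5 op 1.00
-0.55 -0.52 0.09 -0.00 -0.00 -0.06; -0.55 -0.53 0.09 -0.00 -0.00 -0.06; -0.54 -0.53 0.09 -0.00 -0.00 -0.06; -0.53 -0.54 0.09 -0.00 -0.00 -0.06; -0.53 -0.54 0.09 -0.00 -0.00 -0.06
-0.52 -0.55 0.09 -0.00 -0.00 -0.06; -0.52 -0.55 0.09 -0.00 -0.00 -0.06; -0.51 -0.56 0.09 -0.00 -0.00 -0.06; -0.50 -0.57 0.09 -0.00 -0.00 -0.06; -0.50 -0.57 0.09 -0.00 -0.00 -0.06
-0.49 -0.58 0.09 -0.00 -0.00 -0.06; -0.49 -0.58 0.09 -0.00 -0.00 -0.06
```

send_rows:
  series: "-0.55 -0.52 0.09 0 0 -0.06; -0.55 -0.53 0.09 0 0 -0.06; -0.54 -0.53 0.09 0 0 -0.06; -0.53 -0.54 0.09 0 0 -0.06; -0.53 -0.54 0.09 0 0 -0.06"
  fingers: 0.7

```text
t: 0.72
eef_pos: [292.0, 401.3, 264.9]
tcp_rot: [-3.141, -0.0, 2.907]
ft_force: [0.8, 1.1, -0.4]
opening: 0.702
grip_force: 0.0
```

send_rows:
  series: "-0.52 -0.55 0.09 0 0 -0.06; -0.52 -0.55 0.09 0 0 -0.06; -0.51 -0.56 0.09 0 0 -0.06; -0.5 -0.57 0.09 0 0 -0.06; -0.5 -0.57 0.09 0 0 -0.06"

```text
t: 1.35
eef_pos: [405.8, 204.5, 238.0]
tcp_rot: [3.142, -0.0, 2.959]
ft_force: [0.2, -0.1, -0.3]
opening: 0.702
grip_force: 0.0
```

send_rows:
  series: "-0.49 -0.58 0.09 0 0 -0.06; -0.49 -0.58 0.09 0 0 -0.06; 0 0 0 0 0 0; 0 0 0 0 0 0"

```text
t: 1.85
eef_pos: [450.6, 127.1, 227.3]
tcp_rot: [3.142, -0.001, 2.979]
ft_force: [-0.2, -0.5, -0.2]
opening: 0.7
grip_force: 0.0
```

```bash
python3 - <<'E'
from seg import *
s=env.state();print(s['eef_pos'],np.degrees(s['tcp_rot']),s['opening'])
a,W=cam('wrist');save('w1.png',a);seg(W,5,300)
E
python3 go.py 452 128 79.5 -9 4
```

```text
[450.58333839 127.09492564 227.28559839] [ 1.79999665e+02 -3.78295227e-02  1.70666999e+02] 0.7001384815130532
px(288,195) n2919 c(451.9,128.6) size 60x37 longdir -10.4 zmax 15
px(492,219) n2353 c(534.7,295.2) size 110x109 longdir 19.4 zmax 15
px(140,214) n2853 c(447.6,-0.1) size 60x38 longdir 5.9 zmax 15
px(10,254) n901 c(458.0,-128.5) size 45x27 longdir 15.8 zmax 15
px(262,363) n1368 c(610.5,77.7) size 44x36 longdir -12.4 zmax 46
t1.9 from [450.4 127.5 227.4] yaw 170.7 dturn 0.3 op 0.70
-0.01 0.00 0.62 0.00 -0.00 -0.01; -0.01 0.00 0.62 0.00 -0.00 -0.01; -0.01 0.00 0.62 0.00 -0.00 -0.01; -0.01 0.00 0.62 0.00 -0.00 -0.01
```

View pics/w1.png

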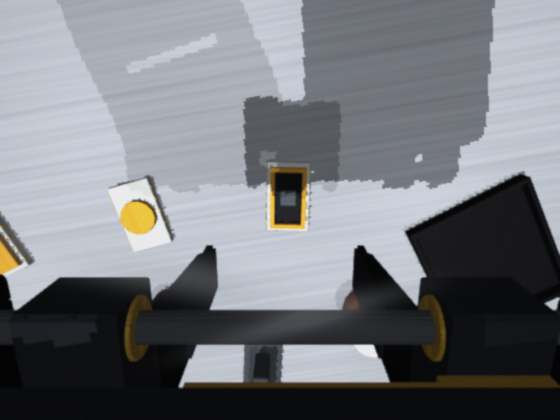

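The open carrier is at (288,195), centred between the fingers, and the wrist depth agrees with the average of the two fixed cameras. I'll descend and grasp it.

send_rows:
  series: "-0.02 0.02 0.6 0 0 0.1; 0 0 0.6 0 0 0; 0 0 0.6 0 0 0; 0 0 0.55 0 0 0; 0 0 0.11 0 0 0"

```text
t: 2.52
eef_pos: [451.3, 128.8, 78.6]
tcp_rot: [-3.141, -0.003, 2.964]
ft_force: [1.2, -0.8, 0.8]
opening: 0.701
grip_force: 0.0
```

send_rows:
  series: "0 0 0 0 0 0; 0 0 0 0 0 0; 0 0 0 0 0 0; 0 0 0 0 0 0"
  fingers: 0.2

```text
t: 3.02
eef_pos: [452.5, 128.0, 80.5]
tcp_rot: [3.141, 0.001, 2.962]
ft_force: [-1.6, 0.7, 8.7]
opening: 0.376
grip_force: 30.0
```

send_rows:
  series: "0 0 -0.4 0 0 0; 0 0 -0.6 0 0 0; 0 0 -0.6 0 0 0; 0 0 0 0 0 0"

```text
t: 3.52
eef_pos: [452.9, 128.1, 178.0]
tcp_rot: [3.14, 0.004, 2.962]
ft_force: [0.0, -0.3, -0.8]
opening: 0.375
grip_force: 30.0
```

```bash
python3 go.py 536 297 160 19.5 5;python3 go.py 536 297 84 19.5 5; python3 -c "
from h import *
print(env.state())"
```

```text
t3.5 from [452.9 128.1 178. ] yaw 169.7 dturn 29.8 op 0.38
-0.17 0.60 0.06 0.00 0.01 -0.60; -0.23 0.58 0.06 0.00 0.01 -0.60; -0.29 0.56 0.06 0.00 0.01 -0.60; -0.35 0.52 0.06 0.00 0.01 -0.60; -0.40 0.48 0.06 0.00 0.01 -0.60
t3.5 from [452.9 128.1 178. ] yaw 169.7 dturn 29.8 op 0.38
-0.17 0.60 0.31 0.00 0.01 -0.60; -0.23 0.58 0.31 0.00 0.01 -0.60; -0.29 0.55 0.31 0.00 0.01 -0.60; -0.35 0.52 0.31 0.00 0.01 -0.60; -0.40 0.48 0.31 0.00 0.01 -0.60
{'t': 3.525, 'joints': array([ 1.35046364e-01,  4.44404825e-01,  2.05170792e+00,  1.21712425e-04,
        6.40880821e-01, -1.25625258e+00]), 'qvel': array([ 0.0002569 ,  0.05403246,  0.03275327, -0.00135852, -0.04981297,
        0.00111107]), 'tau': array([ 9.22594266e-02, -5.08927560e+01, -1.69919568e+01, -4.05219878e-03,
        7.30472524e-01, -8.39130075e-05]), 'eef_pos': array([452.87498579, 128.05344343, 177.99867466]), 'tcp_rot': array([3.14010014, 0.00435079, 2.96199463]), 'ft_force': array([ 0.01455693, -0.31092558, -0.8252285 ]), 'moment': array([0.04553837, 0.01601714, 0.03792429]), 'grip_force': 29.99998927116394, 'opening': 0.37531856265732816}
```

send_rows:
  series: "-0.17 0.6 0.06 0 0.01 -0.6; -0.23 0.58 0.06 0 0.01 -0.6; -0.29 0.56 0.06 0 0 -0.6; -0.35 0.52 0.06 0 0 -0.6; -0.4 0.48 0.06 0 0 -0.6"

```text
t: 4.15
eef_pos: [534.7, 297.7, 156.3]
tcp_rot: [3.14, -0.005, -2.794]
ft_force: [0.3, 0.2, 0.6]
opening: 0.376
grip_force: 30.0
```

send_rows:
  series: "0 0 0 0 0 0; 0 0 0.5 0 0 0; 0 0 0.5 0 0 0; 0 0 0 0 0 0"

```text
t: 4.65
eef_pos: [533.1, 295.6, 95.4]
tcp_rot: [3.14, -0.008, -2.799]
ft_force: [-0.2, 0.4, -0.2]
opening: 0.373
grip_force: 30.0
```

```bash
python3 go.py 536 297 85.5 19.5 1
```

```text
t4.7 from [533.1 295.6  95.4] yaw -160.4 dturn -0.1 op 0.37
-0.06 0.00 0.17 0.01 -0.05 0.01
```

send_rows:
  series: "-0.05 0 0.1 0.01 -0.04 0; 0 0 0.06 0 0 0; 0 0 0 0 0 0; 0 0 0 0 0 0"

```text
t: 5.15
eef_pos: [537.2, 297.8, 88.5]
tcp_rot: [-3.141, 0.004, -2.798]
ft_force: [-1.2, -0.1, -0.1]
opening: 0.374
grip_force: 30.0
```

send_rows:
  series: "0 0 0 0 0 0; 0 0 0 0 0 0; 0 0 0 0 0 0; 0 0 -0.6 0 0 0; 0 0 -0.9 0 0 0"
  fingers: 0.6

```text
t: 5.78
eef_pos: [536.4, 297.5, 177.8]
tcp_rot: [-3.141, 0.001, -2.798]
ft_force: [1.1, 1.2, 1.1]
opening: 0.598
grip_force: 0.0
```

send_rows:
  series: "0 0 -0.5 0 0 0; 0 0 0 0 0 0"

```text
t: 6.02
eef_pos: [537.2, 297.9, 210.4]
tcp_rot: [-3.142, 0.008, -2.797]
ft_force: [0.3, -0.2, -0.5]
opening: 0.598
grip_force: 0.0
```

```bash
python3 - <<'E'
from seg import *
a,W=cam('side');save('s2.png',cv2.resize(a[110:300,180:380],None,fx=3,fy=3));
E
python3 go.py 453 -136 180 16 9
```

```text
t6.1 from [536.7 297.7 208.7] yaw -160.3 dturn -3.7 op 0.60
0.42 -0.70 0.05 0.00 0.00 0.04; 0.41 -0.71 0.05 0.00 0.00 0.04; 0.41 -0.71 0.05 0.00 0.00 0.04; 0.40 -0.71 0.05 0.00 0.00 0.04; 0.40 -0.72 0.05 0.00 0.00 0.04
0.39 -0.72 0.05 0.00 0.00 0.04; 0.39 -0.72 0.05 0.00 0.00 0.04; 0.38 -0.72 0.05 0.00 0.00 0.04; 0.38 -0.73 0.05 0.00 0.00 0.04
```

View pics/s2.png

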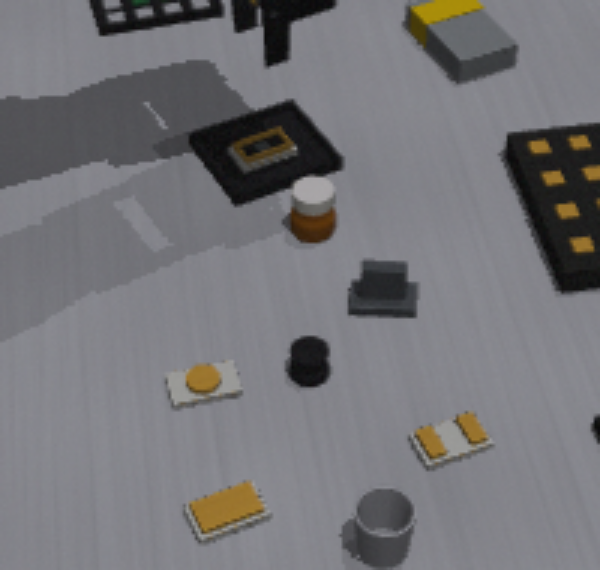

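The crop shows the open carrier lying flat in the black tray at (263,148). The jar, the loupe and the beaker have not moved. Next is the full-lid carrier.

send_rows:
  series: "0.42 -0.7 0.05 0 0 0.04; 0.41 -0.71 0.05 0 0 0.04; 0.41 -0.71 0.05 0 0 0.04; 0.4 -0.71 0.05 0 0 0.04; 0.4 -0.72 0.05 0 0 0.04"
  fingers: 0.7

```text
t: 6.7
eef_pos: [489.1, 55.1, 191.3]
tcp_rot: [3.141, 0.002, -2.833]
ft_force: [0.8, -0.3, -0.8]
opening: 0.7
grip_force: 0.0
```

send_rows:
  series: "0.39 -0.72 0.05 0 0 0.04; 0.39 -0.72 0.05 0 0 0.04; 0.38 -0.72 0.05 0 0 0.04; 0.38 -0.73 0.05 0 0 0.04; 0 0 0 0 0 0"

```text
t: 7.32
eef_pos: [451.8, -138.7, 178.9]
tcp_rot: [3.14, 0.002, -2.865]
ft_force: [-0.0, 0.6, -0.4]
opening: 0.699
grip_force: 0.0
```

send_rows:
  series: "0 0 0 0 0 0; 0 0 0 0 0 0"

```text
t: 7.58
eef_pos: [452.8, -135.4, 180.0]
tcp_rot: [3.141, 0.003, -2.859]
ft_force: [0.3, 1.3, 0.4]
opening: 0.7
grip_force: 0.0
```

```bash
python3 - <<'E'
from seg import *
a,W=cam('wrist');seg(W,5,300)
E
python3 go.py 453 -136 80 16 4
```

```text
px(285,208) n3955 c(452.7,-136.6) size 60x37 longdir 16.8 zmax 15
px(44,235) n9722 c(529.6,-297.0) size 101x71 longdir 4.8 zmax 69
px(461,245) n3132 c(444.6,-0.4) size 54x38 longdir 6.6 zmax 15
px(195,365) n624 c(569.0,-168.3) size 38x12 longdir -7.7 zmax 51
t7.6 from [ 452.9 -135.4  180.1] yaw -163.8 dturn -0.2 op 0.70
0.00 -0.00 0.42 0.00 0.01 0.01; 0.00 -0.00 0.42 0.00 0.01 0.01; 0.00 -0.00 0.42 0.00 0.01 0.01; 0.00 -0.00 0.42 0.00 0.01 0.01
```

send_rows:
  series: "0 0 0.5 0 0.02 -0.04; 0 0 0.6 0 0 0; 0 0 0.45 0 0 0; 0 0 0.11 0 0 0; 0 0 0 0 0 0"

```text
t: 8.25
eef_pos: [453.1, -136.0, 80.9]
tcp_rot: [3.141, 0.0, -2.853]
ft_force: [-0.7, -0.6, 0.5]
opening: 0.701
grip_force: 0.0
```

send_rows:
  series: "0 0 0 0 0 0; 0 0 0 0 0 0; 0 0 0 0 0 0; 0 0 0 0 0 0"
  fingers: 0.2

```text
t: 8.75
eef_pos: [452.9, -136.4, 81.0]
tcp_rot: [-3.141, 0.001, -2.854]
ft_force: [-0.7, 0.6, 3.9]
opening: 0.369
grip_force: 30.0
```

send_rows:
  series: "0 0 -0.5 0 0 0; 0 0 -0.8 0 0 0; 0 0 -0.7 0 0 0; 0 0 0 0 0 0; 0 0 0 0 0 0"

```text
t: 9.38
eef_pos: [452.5, -136.3, 200.2]
tcp_rot: [3.141, 0.0, -2.853]
ft_force: [0.9, -0.3, -0.4]
opening: 0.373
grip_force: 30.0
```

```bash
python3 - <<'E'
from seg import *
a,W=cam('wrist');save('w3.png',a)
E
python3 go.py 542.5 -301.5 200 -1 5
```

```text
t9.4 from [ 452.5 -136.2  199.8] yaw -163.5 dturn -17.5 op 0.37
-0.13 -0.61 -0.00 0.00 -0.00 0.35; -0.17 -0.60 -0.00 0.00 -0.00 0.35; -0.21 -0.59 -0.00 0.00 -0.00 0.35; -0.24 -0.58 -0.00 0.00 -0.00 0.35; -0.28 -0.56 -0.00 0.00 -0.00 0.35
```

View pics/w3.png

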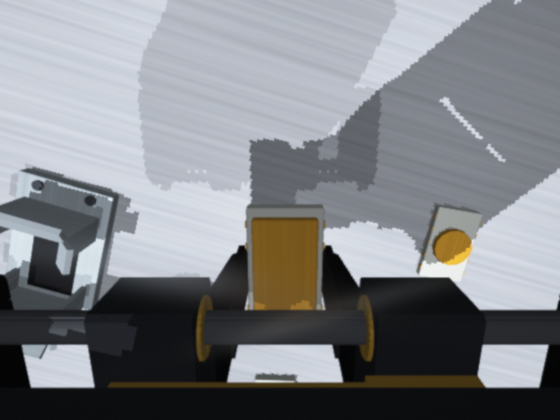

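send_rows:
  series: "-0.13 -0.61 0 0 0 0.35; -0.17 -0.6 0 0 0 0.35; -0.21 -0.59 0 0 0 0.35; -0.24 -0.58 0 0 0 0.35; -0.28 -0.56 0 0 0 0.35"

```text
t: 10.05
eef_pos: [543.4, -301.8, 198.8]
tcp_rot: [3.14, -0.002, 3.122]
ft_force: [0.1, 0.3, -0.8]
opening: 0.371
grip_force: 30.0
```

send_rows:
  series: "0 0 0 0 0 0; 0 0 0 0 0 0; 0 0 0 0 0 0"

```text
t: 10.42
eef_pos: [542.9, -299.9, 200.3]
tcp_rot: [3.141, -0.001, 3.125]
ft_force: [-0.4, 0.2, -0.9]
opening: 0.372
grip_force: 30.0
```

```bash
python3 - <<'E'
from seg import *
# magazine walls (above 55 mm) from the first scene/side depth: rectangle of the flared tops and base
for n in('scene','side'):
    W=np.load(n+'.npz')['W']
    m=(abs(W[...,0]-543)<75)&(abs(W[...,1]+301.5)<50)
    for lo,hi in((9,15),(62,72)):
        p=W[m&(W[...,2]>lo)&(W[...,2]<hi)]; r=cv2.minAreaRect(p[:,:2].astype(np.float32)); print(n,lo,len(p),np.round(r[0],1),np.round(r[1],1),round(r[2],1))
a,W=cam('wrist');save('w4.png',a)
E
python3 go.py 542.8 -301.5 94 -1 5
```

```text
scene 9 864 [ 544.7 -299.6] [ 74.3 122. ] 89.6
scene 62 338 [ 544.  -299.8] [ 76.4 102. ] 88.4
side 9 1085 [ 541.3 -303.9] [ 73.7 119.7] 89.4
side 62 378 [ 541.4 -303.6] [ 78.6 100.7] 88.9
t10.5 from [ 543.  -300.   200.6] yaw 179.1 dturn -0.1 op 0.37
0.00 -0.01 0.36 0.00 -0.00 0.00; 0.00 -0.01 0.36 0.00 -0.00 0.00; 0.00 -0.01 0.36 0.00 -0.00 0.00; 0.00 -0.01 0.36 0.00 -0.00 0.00; 0.00 -0.01 0.36 0.00 -0.00 0.00
```

View pics/w4.png

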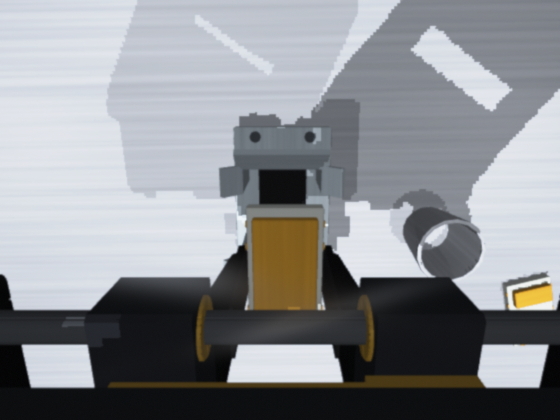

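send_rows:
  series: "0 -0.025 0.5 0 0 0; 0 0 0.5 0 0 0; 0 0 0.4 0 0 0; 0 0 0 0 0 0; 0 0 0 0 0 0"

```text
t: 11.1
eef_pos: [543.6, -302.2, 117.7]
tcp_rot: [-3.141, 0.001, 3.125]
ft_force: [-0.3, -0.4, -0.2]
opening: 0.374
grip_force: 30.0
```

send_rows:
  series: "0 0 0.2 0 0 0; 0 0 0.16 0 0 0; 0 0 0 0 0 0; 0 0 0 0 0 0"

```text
t: 11.6
eef_pos: [543.3, -302.3, 95.1]
tcp_rot: [3.141, 0.0, 3.124]
ft_force: [0.7, 0.2, -0.9]
opening: 0.372
grip_force: 30.0
```

```bash
python3 go.py 542.8 -301.5 94 -1 5
```

```text
t11.6 from [ 543.3 -302.3   95.1] yaw 179.0 dturn -0.0 op 0.37
0.00 0.00 0.00 0.00 0.00 0.00; 0.00 0.00 0.00 0.00 0.00 0.00; 0.00 0.00 0.00 0.00 0.00 0.00; 0.00 0.00 0.00 0.00 0.00 0.00; 0.00 0.00 0.00 0.00 0.00 0.00
```

send_rows:
  series: "0 0 0.02 0 0 0; 0 0 0 0 0 0; 0 0 0 0 0 0; 0 0 0 0 0 0; 0 0 0 0 0 0"
  fingers: 0.65

```text
t: 12.22
eef_pos: [543.3, -302.3, 94.0]
tcp_rot: [3.142, 0.0, 3.124]
ft_force: [-0.8, 0.2, -0.6]
opening: 0.649
grip_force: 0.0
```

send_rows:
  series: "0 0 -0.4 0 0 0; 0 0 -0.7 0 0 0; 0 0 -0.7 0 0 0; 0 0 0 0 0 0"

```text
t: 12.72
eef_pos: [544.0, -302.7, 205.1]
tcp_rot: [-3.139, 0.005, 3.124]
ft_force: [-0.1, 0.3, -0.2]
opening: 0.653
grip_force: 0.0
```

```bash
python3 - <<'E'
from seg import *
a,W=cam('wrist')
save('w5.png',a)
E
python3 go.py 640.7 -92.2 190 15 5
```

```text
t12.8 from [ 543.4 -302.4  203. ] yaw 179.0 dturn 16.0 op 0.65
-0.31 0.71 0.04 -0.00 0.00 -0.32; -0.35 0.69 0.04 -0.00 0.00 -0.32; -0.39 0.67 0.04 -0.00 0.00 -0.32; -0.43 0.64 0.04 -0.00 0.00 -0.32; -0.46 0.62 0.04 -0.00 0.00 -0.32
```

View pics/w5.png

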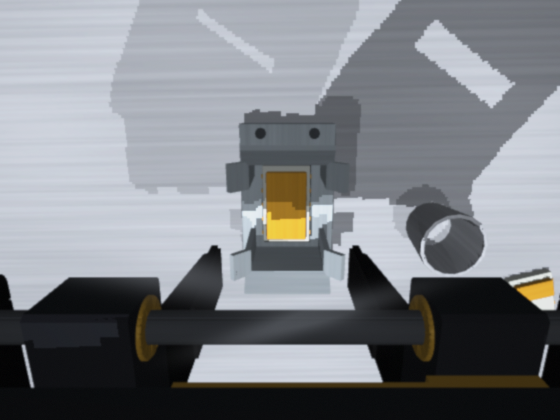

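The full-lid carrier lies flat in the well, centred at (286,205). Next is the twin-lid carrier.

send_rows:
  series: "-0.31 0.71 0.04 0 0 -0.32; -0.35 0.69 0.04 0 0 -0.32; -0.39 0.67 0.04 0 0 -0.32; -0.43 0.64 0.04 0 0 -0.32; -0.46 0.62 0.04 0 0 -0.32"
  fingers: 0.7

```text
t: 13.4
eef_pos: [640.7, -90.2, 188.2]
tcp_rot: [3.14, -0.002, -2.878]
ft_force: [-0.6, 0.3, -0.2]
opening: 0.7
grip_force: 0.0
```

send_rows:
  series: "0 0 0 0 0 0; 0 0 0 0 0 0; 0 0 0 0 0 0"

```text
t: 13.78
eef_pos: [640.2, -92.9, 189.6]
tcp_rot: [3.141, -0.0, -2.881]
ft_force: [-0.1, 0.0, -0.1]
opening: 0.7
grip_force: 0.0
```

```bash
python3 - <<'E'
from seg import *
a,W=cam('wrist');seg(W,5,300)
E
python3 go.py 640.7 -92.2 80.5 15 4
```

```text
px(34,44) n6005 c(571.7,-284.5) size 64x41 longdir -1.7 zmax 66
px(495,7) n881 c(474.0,3.2) size 38x11 longdir -78.1 zmax 9
px(161,69) n4284 c(567.5,-185.8) size 47x47 longdir -78.5 zmax 51
px(462,108) n2883 c(539.8,2.7) size 35x35 longdir 48.5 zmax 29
px(286,208) n3672 c(641.6,-92.4) size 60x37 longdir 13.9 zmax 15
px(515,238) n5033 c(617.4,75.8) size 60x37 longdir -12.7 zmax 46
px(221,359) n394 c(785.0,-113.0) size 21x20 longdir -3.4 zmax 8
t13.8 from [640.2 -92.9 189.8] yaw -165.1 dturn 0.1 op 0.70
-0.00 0.00 0.46 0.00 -0.00 -0.00; -0.00 0.00 0.46 0.00 -0.00 -0.00; -0.00 0.00 0.46 0.00 -0.00 -0.00; -0.00 0.00 0.46 0.00 -0.00 -0.00
```

send_rows:
  series: "-0.02 0 0.55 0 0 0.05; 0 0 0.6 0 0 0; 0 0 0.55 0 0 0; 0 0 0.11 0 0 0; 0 0 0 0 0 0"

```text
t: 14.45
eef_pos: [641.9, -92.0, 81.8]
tcp_rot: [-3.142, 0.001, -2.889]
ft_force: [-0.4, -0.7, -0.1]
opening: 0.7
grip_force: 0.0
```

send_rows:
  series: "0 0 0 0 0 0; 0 0 0 0 0 0; 0 0 0 0 0 0; 0 0 0 0 0 0"
  fingers: 0.2

```text
t: 14.95
eef_pos: [641.9, -91.4, 81.8]
tcp_rot: [-3.141, 0.001, -2.888]
ft_force: [-0.9, -0.3, 3.2]
opening: 0.374
grip_force: 30.0
```

send_rows:
  series: "0 0 -0.5 0 0 0; 0 0 -0.8 0 0 0; 0 0 -0.7 0 0 0; 0 0 0 0 0 0; 0 0 0 0 0 0"

```text
t: 15.58
eef_pos: [641.4, -91.3, 200.7]
tcp_rot: [3.141, -0.0, -2.888]
ft_force: [0.5, 0.6, -0.6]
opening: 0.371
grip_force: 30.0
```

```bash
python3 go.py 542.8 -302 200 -1 5
```

```text
t15.6 from [641.4 -91.3 200.7] yaw -165.5 dturn -15.5 op 0.37
0.49 -0.60 0.00 0.00 -0.00 0.31; 0.46 -0.62 0.00 0.00 -0.00 0.31; 0.43 -0.65 0.00 0.00 -0.00 0.31; 0.39 -0.67 0.00 0.00 -0.00 0.31; 0.35 -0.69 0.00 0.00 -0.00 0.31
```

send_rows:
  series: "0.49 -0.6 0 0 0 0.31; 0.46 -0.62 0 0 0 0.31; 0.43 -0.65 0 0 0 0.31; 0.39 -0.67 0 0 0 0.31; 0.35 -0.69 0 0 0 0.31"

```text
t: 16.2
eef_pos: [542.5, -303.2, 199.5]
tcp_rot: [3.14, -0.002, 3.123]
ft_force: [-0.6, -0.5, -0.4]
opening: 0.372
grip_force: 30.0
```

send_rows:
  series: "0 0 0 0 0 0; 0 0 0 0 0 0; 0 0 0 0 0 0"

```text
t: 16.58
eef_pos: [544.0, -301.0, 200.8]
tcp_rot: [3.141, -0.0, 3.126]
ft_force: [0.1, -0.2, -1.1]
opening: 0.375
grip_force: 30.0
```

```bash
python3 go.py 543 -302 109 -1 1
```

```text
t16.6 from [ 544.  -301.   200.8] yaw 179.1 dturn -0.1 op 0.38
0.02 -0.02 1.53 0.00 -0.00 0.01
```

send_rows:
  series: "0.02 -0.02 0.5 0 0 0; 0 0 0.5 0 0 0; 0 0 0.3 0 0 0; 0 0 0 0 0 0; 0 0 0 0 0 0"

```text
t: 17.2
eef_pos: [542.9, -303.4, 124.2]
tcp_rot: [-3.141, 0.001, 3.125]
ft_force: [0.8, 0.0, -0.8]
opening: 0.373
grip_force: 30.0
```

send_rows:
  series: "0 0 0.12 0 0 0; 0 0 0.1 0 0 0; 0 0 0 0 0 0; 0 0 0 0 0 0"

```text
t: 17.7
eef_pos: [542.5, -303.4, 110.2]
tcp_rot: [3.142, 0.0, 3.124]
ft_force: [-0.4, -0.2, -1.3]
opening: 0.371
grip_force: 30.0
```

```bash
python3 go.py 543 -302 109 -1 1
```

```text
t17.7 from [ 542.5 -303.4  110.2] yaw 179.0 dturn -0.0 op 0.37
-0.01 0.02 0.02 0.00 0.00 0.00
```

send_rows:
  series: "0 0.02 0.02 0 0 0; 0 0 0 0 0 0"

```text
t: 17.95
eef_pos: [542.5, -302.0, 108.9]
tcp_rot: [3.141, 0.0, 3.124]
ft_force: [0.1, 0.0, -0.8]
opening: 0.371
grip_force: 30.0
```

send_rows:
  series: "0 0 0 0 0 0; 0 0 0 0 0 0; 0 0 0 0 0 0; 0 0 0 0 0 0; 0 0 -0.3 0 0 0"
  fingers: 0.65

```text
t: 18.58
eef_pos: [542.1, -301.9, 126.6]
tcp_rot: [3.14, -0.002, 3.124]
ft_force: [-0.3, 1.1, -0.1]
opening: 0.649
grip_force: 0.0
```

send_rows:
  series: "0 0 -0.6 0 0 0; 0 0 -0.7 0 0 0; 0 0 0 0 0 0; 0 0 0 0 0 0"

```text
t: 19.08
eef_pos: [542.2, -302.0, 205.4]
tcp_rot: [-3.141, 0.001, 3.124]
ft_force: [-0.3, 0.4, 0.5]
opening: 0.651
grip_force: 0.0
```

```bash
python3 - <<'E'
from seg import *
a,W=cam('wrist')
save('w6.png',a)
m=(abs(W[...,0]-543)<29)&(abs(W[...,1]+302)<14); print('stack top z',np.nanpercentile(W[m][:,2],[5,50,95]).round(1))
E
python3 go.py 447 0 190 7 8
```

```text
stack top z [ 33.9 223.6 245.1]
t19.1 from [ 542.2 -302.   204.7] yaw 179.0 dturn 8.0 op 0.65
0.21 0.63 0.03 0.00 -0.00 -0.10; 0.20 0.63 0.03 0.00 -0.00 -0.10; 0.19 0.63 0.03 0.00 -0.00 -0.10; 0.18 0.64 0.03 0.00 -0.00 -0.10; 0.17 0.64 0.03 0.00 -0.00 -0.10
0.15 0.64 0.03 0.00 -0.00 -0.10; 0.14 0.64 0.03 0.00 -0.00 -0.10; 0.13 0.65 0.03 0.00 -0.00 -0.10
```

View pics/w6.png

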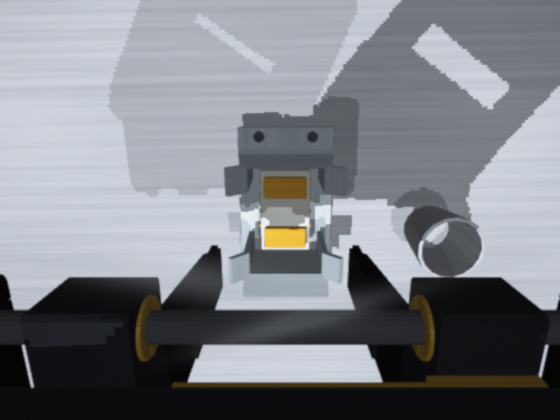

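The twin carrier sits level in the well, with its lids at (285,187) and (285,237). Next is the round-lid carrier.

send_rows:
  series: "0.21 0.63 0.03 0 0 -0.1; 0.2 0.63 0.03 0 0 -0.1; 0.19 0.63 0.03 0 0 -0.1; 0.18 0.64 0.03 0 0 -0.1; 0.17 0.64 0.03 0 0 -0.1"
  fingers: 0.7

```text
t: 19.75
eef_pos: [481.3, -111.7, 195.1]
tcp_rot: [3.141, -0.001, -3.071]
ft_force: [0.8, -0.3, -0.0]
opening: 0.7
grip_force: 0.0
```

send_rows:
  series: "0.15 0.64 0.03 0 0 -0.1; 0.14 0.64 0.03 0 0 -0.1; 0.13 0.65 0.03 0 0 -0.1; 0 0 0 0 0 0; 0 0 0 0 0 0"

```text
t: 20.38
eef_pos: [447.1, -0.0, 190.2]
tcp_rot: [3.142, -0.0, -3.019]
ft_force: [-0.3, 0.1, -0.7]
opening: 0.699
grip_force: 0.0
```

```bash
python3 - <<'E'
from seg import *
a,W=cam('wrist');seg(W,5,800)
E
python3 go.py 447.3 0 80.5 6.5 1
```

```text
px(286,206) n3663 c(447.7,-0.3) size 60x37 longdir 6.4 zmax 15
t20.4 from [ 4.472e+02 -3.000e-01  1.902e+02] yaw -173.0 dturn -0.5 op 0.70
-0.00 0.01 1.83 0.00 0.00 0.05
```

send_rows:
  series: "-0.01 0 0.55 0 0 0.05; 0 0 0.6 0 0 0; 0 0 0.55 0 0 0; 0 0 0.12 0 0 0; 0 0 0 0 0 0"

```text
t: 21.05
eef_pos: [447.7, -0.2, 81.4]
tcp_rot: [3.141, -0.0, -3.029]
ft_force: [-0.2, -0.1, 0.5]
opening: 0.702
grip_force: 0.0
```

send_rows:
  series: "0 0 0 0 0 0; 0 0 0 0 0 0; 0 0 0 0 0 0; 0 0 0 0 0 0"
  fingers: 0.2

```text
t: 21.55
eef_pos: [447.6, 0.3, 81.7]
tcp_rot: [-3.141, 0.001, -3.028]
ft_force: [-1.0, -0.6, 5.4]
opening: 0.377
grip_force: 30.0
```

send_rows:
  series: "0 0 -0.5 0 0 0; 0 0 -0.8 0 0 0; 0 0 -0.7 0 0 0; 0 0 0 0 0 0; 0 0 0 0 0 0"

```text
t: 22.18
eef_pos: [447.1, 0.3, 200.7]
tcp_rot: [3.141, -0.0, -3.028]
ft_force: [1.1, -0.6, -1.1]
opening: 0.372
grip_force: 30.0
```

```bash
python3 go.py 543 -302 205 -1 8
```

```text
t22.2 from [4.471e+02 3.000e-01 2.007e+02] yaw -173.5 dturn -7.5 op 0.37
-0.13 -0.65 -0.01 0.00 -0.00 0.09; -0.14 -0.65 -0.01 0.00 -0.00 0.09; -0.15 -0.64 -0.01 0.00 -0.00 0.09; -0.16 -0.64 -0.01 0.00 -0.00 0.09; -0.17 -0.64 -0.01 0.00 -0.00 0.09
-0.18 -0.64 -0.01 0.00 -0.00 0.09; -0.19 -0.63 -0.01 0.00 -0.00 0.09; -0.20 -0.63 -0.01 0.00 -0.00 0.09
```

send_rows:
  series: "-0.13 -0.65 -0.01 0 0 0.09; -0.14 -0.65 -0.01 0 0 0.09; -0.15 -0.64 -0.01 0 0 0.09; -0.16 -0.64 -0.01 0 0 0.09; -0.17 -0.64 -0.01 0 0 0.09"

```text
t: 22.8
eef_pos: [508.1, -189.8, 202.3]
tcp_rot: [3.14, -0.002, -3.107]
ft_force: [-0.5, 0.5, -0.3]
opening: 0.375
grip_force: 30.0
```

send_rows:
  series: "-0.18 -0.64 -0.01 0 0 0.09; -0.19 -0.63 -0.01 0 0 0.09; -0.2 -0.63 -0.01 0 0 0.1; 0 0 0 0 0 0; 0 0 0 0 0 0"

```text
t: 23.42
eef_pos: [544.0, -301.3, 204.4]
tcp_rot: [3.14, -0.002, 3.128]
ft_force: [-0.2, -0.5, -0.7]
opening: 0.371
grip_force: 30.0
```

```bash
python3 go.py 543 -302 122.5 -1 1
```

```text
t23.4 from [ 544.  -301.3  204.4] yaw 179.2 dturn -0.2 op 0.37
0.01 -0.02 1.36 0.01 -0.01 0.02
```

send_rows:
  series: "0.01 -0.01 0.5 0.01 -0.01 0.02; 0 0 0.4 0 0 0; 0 0 0.25 0 0 0; 0 0 0 0 0 0; 0 0 0 0 0 0"

```text
t: 24.05
eef_pos: [544.4, -302.5, 137.8]
tcp_rot: [-3.139, 0.003, 3.125]
ft_force: [-1.1, 0.6, -1.0]
opening: 0.371
grip_force: 30.0
```

send_rows:
  series: "0 0 0.12 0 0 0; 0 0 0.07 0 0 0; 0 0 0 0 0 0; 0 0 0 0 0 0"

```text
t: 24.55
eef_pos: [544.1, -302.6, 125.8]
tcp_rot: [-3.14, 0.002, 3.124]
ft_force: [-0.1, 0.2, -0.4]
opening: 0.372
grip_force: 30.0
```

```bash
python3 go.py 543 -302 122.5 -1 1
```

```text
t24.6 from [ 544.1 -302.6  125.8] yaw 179.0 dturn -0.0 op 0.37
0.02 0.01 0.05 -0.01 0.01 0.00
```

send_rows:
  series: "0.02 0.01 0.05 -0.01 0.01 0; 0 0 0 0 0 0; 0 0 0 0 0 0"

```text
t: 24.92
eef_pos: [542.9, -302.0, 122.7]
tcp_rot: [3.142, 0.0, 3.124]
ft_force: [-0.1, -1.1, -0.5]
opening: 0.374
grip_force: 30.0
```

send_rows:
  series: "0 0 0 0 0 0; 0 0 0 0 0 0; 0 0 0 0 0 0; 0 0 0 0 0 0; 0 0 -0.3 0 0 0"
  fingers: 0.65

```text
t: 25.55
eef_pos: [542.5, -301.8, 140.4]
tcp_rot: [3.14, -0.002, 3.124]
ft_force: [0.4, 0.6, -0.1]
opening: 0.647
grip_force: 0.0
```

send_rows:
  series: "0 0 -0.6 0 0 0; 0 0 -0.5 0 0 0; 0 0 0 0 0 0; 0 0 0 0 0 0"

```text
t: 26.05
eef_pos: [542.7, -301.8, 206.8]
tcp_rot: [3.141, 0.0, 3.124]
ft_force: [-0.6, -0.8, 0.0]
opening: 0.65
grip_force: 0.0
```

```bash
python3 - <<'E'
from seg import *
a,W=cam('wrist')
save('w7.png',a)
E
python3 go.py 616.8 76.5 205 -12 8
```

```text
t26.1 from [ 542.6 -301.8  206.3] yaw 179.0 dturn -11.0 op 0.65
-0.14 0.79 0.00 0.00 -0.00 0.14; -0.12 0.79 0.00 0.00 -0.00 0.14; -0.10 0.80 0.00 0.00 -0.00 0.14; -0.08 0.80 0.00 0.00 -0.00 0.14; -0.06 0.80 0.00 0.00 -0.00 0.14
-0.05 0.80 0.00 0.00 -0.00 0.14; -0.03 0.80 0.00 0.00 -0.00 0.14; -0.01 0.80 0.00 0.00 -0.00 0.14
```

View pics/w7.png

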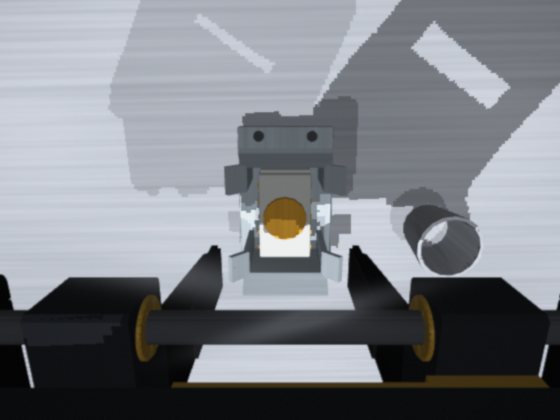

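The round-lid carrier sits flat on top at (285,213). The weight goes on last.

send_rows:
  series: "-0.14 0.79 0 0 0 0.14; -0.12 0.79 0 0 0 0.14; -0.1 0.8 0 0 0 0.14; -0.08 0.8 0 0 0 0.14; -0.06 0.8 0 0 0 0.14"
  fingers: 0.5

```text
t: 26.72
eef_pos: [588.5, -64.0, 205.8]
tcp_rot: [3.141, -0.001, 3.001]
ft_force: [0.3, -0.3, 0.5]
opening: 0.503
grip_force: 0.0
```

send_rows:
  series: "-0.05 0.8 0 0 0 0.14; -0.03 0.8 0 0 0 0.14; -0.01 0.8 0 0 0 0.14; 0 0 0 0 0 0; 0 0 0 0 0 0"

```text
t: 27.35
eef_pos: [617.1, 75.4, 206.0]
tcp_rot: [-3.141, -0.001, 2.929]
ft_force: [0.7, 0.2, -0.1]
opening: 0.502
grip_force: 0.0
```

```bash
python3 - <<'E'
from seg import *
a,W=cam('wrist');seg(W,5,800);print('bar');seg(W,25,300)
E
python3 go.py 616.8 76.5 93 -12 1
```

```text
px(506,79) n2223 c(553.3,258.1) size 118x28 longdir 20.0 zmax 15
px(548,30) n1617 c(540.5,286.2) size 59x18 longdir 19.4 zmax 18
px(424,113) n4248 c(570.1,181.4) size 42x41 longdir 43.8 zmax 51
px(166,124) n2258 c(539.3,4.0) size 35x34 longdir 70.7 zmax 29
px(287,201) n3415 c(617.4,76.5) size 61x36 longdir -12.4 zmax 47
px(526,365) n1459 c(794.7,243.5) size 44x33 longdir -11.0 zmax 31
px(335,373) n852 c(777.5,83.6) size 44x5 longdir 88.7 zmax 28
bar
px(430,114) n3501 c(570.1,182.5) size 39x39 longdir -86.1 zmax 51
px(162,125) n1856 c(539.5,3.3) size 34x33 longdir 77.7 zmax 29
px(287,211) n1174 c(617.0,76.9) size 40x14 longdir -12.0 zmax 47
px(526,365) n1447 c(794.7,243.5) size 44x33 longdir -11.0 zmax 31
t27.4 from [617.2  74.9 206.2] yaw 167.8 dturn 0.2 op 0.50
0.01 0.03 1.89 -0.00 -0.00 -0.02
```

send_rows:
  series: "0.01 0.03 0.5 0 0 -0.02; 0 0 0.6 0 0 0; 0 0 0.5 0 0 0; 0 0 0.27 0 0 0; 0 0 0 0 0 0"

```text
t: 28.02
eef_pos: [617.1, 76.8, 93.9]
tcp_rot: [-3.141, -0.001, 2.931]
ft_force: [0.1, -0.1, 0.4]
opening: 0.5
grip_force: 0.0
```

send_rows:
  series: "0 0 0 0 0 0; 0 0 0 0 0 0; 0 0 0 0 0 0; 0 0 0 0 0 0"
  fingers: 0

```text
t: 28.52
eef_pos: [617.4, 77.6, 95.0]
tcp_rot: [3.141, 0.001, 2.932]
ft_force: [0.3, 2.1, 3.0]
opening: 0.148
grip_force: 30.0
```

send_rows:
  series: "0 0 -0.5 0 0 0; 0 0 -0.8 0 0 0; 0 0 -0.7 0 0 0; 0 0 0 0 0 0; 0 0 0 0 0 0"

```text
t: 29.15
eef_pos: [616.7, 77.6, 213.6]
tcp_rot: [-3.141, -0.001, 2.932]
ft_force: [-0.3, 0.4, -3.7]
opening: 0.148
grip_force: 30.0
```

```bash
python3 go.py 543 -302 215 -1 9
```

```text
t29.1 from [616.7  77.6 213.6] yaw 168.0 dturn 11.0 op 0.15
-0.01 -0.72 -0.00 -0.00 -0.00 -0.12; 0.00 -0.72 -0.00 -0.00 -0.00 -0.12; 0.02 -0.72 -0.00 -0.00 -0.00 -0.12; 0.03 -0.72 -0.00 -0.00 -0.00 -0.12; 0.05 -0.71 -0.00 -0.00 -0.00 -0.12
0.06 -0.71 -0.00 -0.00 -0.00 -0.12; 0.08 -0.71 -0.00 -0.00 -0.00 -0.12; 0.09 -0.71 -0.00 -0.00 -0.00 -0.12; 0.11 -0.71 -0.00 -0.00 -0.00 -0.12
```

send_rows:
  series: "-0.01 -0.72 0 0 0 -0.12; 0 -0.72 0 0 0 -0.12; 0.02 -0.72 0 0 0 -0.12; 0.03 -0.72 0 0 0 -0.12; 0.05 -0.71 0 0 0 -0.12"

```text
t: 29.78
eef_pos: [575.1, -135.2, 212.6]
tcp_rot: [3.141, -0.003, 3.038]
ft_force: [0.4, -0.4, -2.3]
opening: 0.144
grip_force: 30.0
```

send_rows:
  series: "0.06 -0.71 0 0 0 -0.12; 0.08 -0.71 0 0 0 -0.12; 0.09 -0.71 0 0 0 -0.12; 0.11 -0.71 0 0 0 -0.12; 0 0 0 0 0 0"

```text
t: 30.4
eef_pos: [542.1, -304.9, 212.4]
tcp_rot: [3.14, -0.002, 3.118]
ft_force: [0.4, 0.9, -2.1]
opening: 0.144
grip_force: 30.0
```

send_rows:
  series: "0 0 0 0 0 0; 0 0 0 0 0 0"

```text
t: 30.65
eef_pos: [543.4, -301.5, 213.9]
tcp_rot: [3.141, -0.001, 3.122]
ft_force: [0.4, 0.5, -0.9]
opening: 0.149
grip_force: 30.0
```

```bash
python3 - <<'E'
from seg import *
a,W=cam('wrist');save('w8.png',a)
E
python3 go.py 543 -302 150 -1 1
```

```text
t30.7 from [ 543.4 -301.5  214.1] yaw 178.9 dturn 0.1 op 0.15
0.01 -0.01 1.07 0.00 -0.00 -0.01
```

View pics/w8.png

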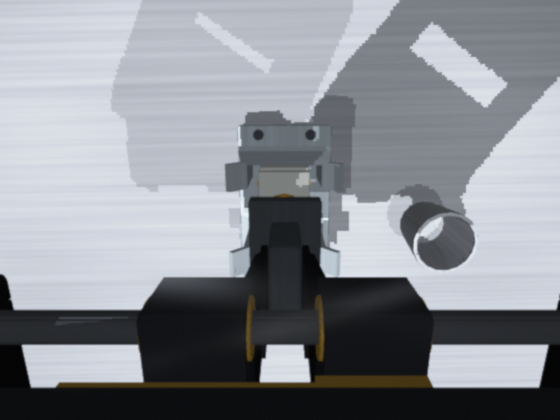

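The weight is held level over the well, with its front plate edge at (285,200) square to the guides. I'll lower it.

send_rows:
  series: "0.01 -0.01 0.4 0 0 0; 0 0 0.3 0 0 0; 0 0 0.15 0 0 0; 0 0 0 0 0 0; 0 0 0 0 0 0"

```text
t: 31.32
eef_pos: [542.9, -303.2, 164.1]
tcp_rot: [-3.141, 0.001, 3.121]
ft_force: [-0.3, -0.5, -2.4]
opening: 0.145
grip_force: 30.0
```

send_rows:
  series: "0 0 0.12 0 0 0; 0 0 0.08 0 0 0; 0 0 0 0 0 0; 0 0 0 0 0 0"

```text
t: 31.82
eef_pos: [542.7, -303.2, 151.5]
tcp_rot: [3.142, 0.0, 3.121]
ft_force: [0.4, 0.2, -2.0]
opening: 0.147
grip_force: 30.0
```

```bash
python3 go.py 543 -302 149.5 -1 1
```

```text
t31.8 from [ 542.7 -303.2  151.5] yaw 178.8 dturn 0.2 op 0.15
-0.00 0.02 0.03 0.00 0.00 -0.02
```

send_rows:
  series: "0 0.02 0.03 0 0 -0.01; 0 0 0 0 0 0; 0 0 0.01 0 0 0; 0 0 0 0 0 0"

```text
t: 32.33
eef_pos: [542.6, -301.9, 149.1]
tcp_rot: [3.141, 0.0, 3.123]
ft_force: [1.1, -1.0, -2.3]
opening: 0.146
grip_force: 30.0
```

send_rows:
  series: "0 0 0 0 0 0; 0 0 0 0 0 0; 0 0 0 0 0 0; 0 0 0 0 0 0; 0 0 -0.3 0 0 0"
  fingers: 0.5

```text
t: 32.95
eef_pos: [542.3, -301.7, 166.8]
tcp_rot: [3.14, -0.002, 3.123]
ft_force: [-0.3, -0.4, 0.0]
opening: 0.498
grip_force: 0.0
```

send_rows:
  series: "0 0 -0.6 0 0 0; 0 0 -0.8 0 0 0; 0 0 -0.4 0 0 0; 0 0 0 0 0 0; 0 0 0 0 0 0"

```text
t: 33.58
eef_pos: [542.3, -301.7, 274.7]
tcp_rot: [3.141, -0.0, 3.123]
ft_force: [0.5, 0.2, -0.7]
opening: 0.498
grip_force: 0.0
```

```bash
python3 - <<'E'
from seg import *
a,_=cam('wrist');b,_=cam('side')
A=cv2.resize(a,(400,300));B=cv2.resize(b[110:410,180:480],(300,300))
C=cv2.resize(b[260:370,250:360],(300,300),interpolation=cv2.INTER_CUBIC)
save('f.png',np.vstack([np.hstack([A,B]),np.hstack([C,np.zeros((300,400,3),np.uint8)])]))
E
```

```text
(no output)
```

View pics/f.png

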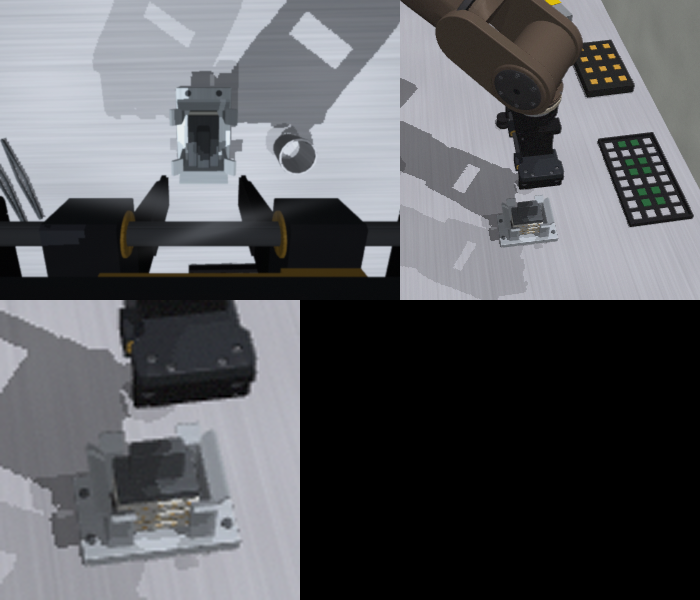

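The weight lies flat on three level carriers with its handle up (close-up around (155,480)). The beaker is still standing and the gripper is clear. I'll hand the job in.

```bash
python3 -c "
from cell import env
print(env.job_done())"
```

```text
the job is handed in; nothing more can be done
None
```

The job is handed in at about 34 s: the magazine holds full, twin and round from the bottom up with the weight flat on top, handle up; the open carrier is in the tray, and the beaker, jar and loupe were not disturbed in any picture I took.

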